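# Fit a spacer in a rail row and hold the row closed

## Task

Put the loose spacer module onto the mounting rail, in the one gap beside the sliding timer relay that is wide enough for it, lowering it by hand until it sits fully down astride the rail rather than dropping it. Then take hold of the timer relay, slide it along the rail up against the spacer so that relay, spacer and the breaker behind it are flush with no gaps, and finish while still holding the relay pressed firmly there (something like 10 N), as if waiting for a colleague to tighten its foot. Leave the screwdriver, the terminal strip and the square relay on the bench where they are.

Things in the scene. Friction and masses are not known exactly. Their poses are not given: they have to be found in the camera images.
- mounting_plate: Steel plate fixed on the bench, 180 x 290 x 4 mm (x from -68 to +112 mm), carrying a metal rail. Origin on the bench under the rail's middle; x across the rail, away from the robot, y along it. Low end clamps (9 mm wide, 45 mm high) have inner faces at y = +94 and -94 mm. Which end the breaker pair and which the single breaker has, varies.
- rail_top (a point): Middle of the rail's top face, 12 mm above the bench; the rail is 35 mm wide. Axes as the plate's. A seated module straddles it, underside 5 mm above the bench. All modules are light grey with one outline: 86 mm across the rail, shoulders 47 mm and nose top 77 mm above the underside; nose 45 mm across the rail, centred, full module width: grip it front to back.
- duct_top (a point): Middle of the top of the slotted wiring duct, 43 mm above the bench, that runs along behind the row, fixed to the plate; 33 x 280 mm.
- timer_relay: Double-width module, two dials on its nose, 36 mm along the rail (y). Its foot is loose: it only slides along the rail, up to 17 mm either way from the rail's middle, with some 2.5 N friction, and stays where left. Starts within 4 mm of the middle; the gap on one side of it is 32 to 40 mm, on the other 14 to 22 mm. Origin mid underside, axes as the plate's.
- breaker_pair: Two narrow breakers (18 mm wide each; black toggles reach 88 mm above the underside) clamped 18 mm apart, one immovable unit of 54 mm along the rail. Origin mid underside, 63 mm from the rail's middle, at one end. Axes as the plate's.
- breaker_single: One narrow breaker of the same kind, 18 mm along the rail, immovable. Origin mid underside, 63 mm from the rail's middle, at the end away from the pair. Axes as the plate's.
- spacer: Loose spacer: plain light grey filler module with vent slots, no terminals; 27 mm wide (y), 86 mm long (x), 77 mm high, about 80 g, upright on the bench left of the plate. Nose 45 mm along x, 47 to 77 mm above the underside. A slot in the underside along y, 39 mm wide, 7 mm deep, goes over the 35 mm rail; either way round will do. Origin mid underside.
- screwdriver: Bystander: small yellow screwdriver, 169 x 22 x 23 mm, lying along its x to the right of the plate.
- terminal_strip: Bystander: grey terminal strip, 18 x 41 x 24 mm, at the far left.
- square_relay: Bystander: upright orange relay, 28 x 30 x 36 mm, behind the spacer, left of the plate.
Mind the look-alikes: they are no part of the job. Leave any purple look-alike of the spacer alone.

How it is judged:
On the way:
1. the spacer sits fully down on the rail, between the timer relay and the single breaker (z of spacer in the frame of mounting_plate between 0.002 and 0.0075 m and x of spacer in the frame of mounting_plate between -0.004 and 0.004 m and angle between spacer's own z axis and vertical below 0.06 rad and horizontal distance between spacer and breaker_single below 0.04 m and horizontal distance between spacer and timer_relay below 0.05 m), for 0.2 s.
At the end, for the whole second after the job is handed in: Spacer fully down on the rail (2.5 mm in height, 4 mm across, upright, aligned within 0.05 rad), no gap over 2 mm to the single breaker or the timer relay; the gripper still holds the relay and presses it on the spacer with over 4 N, the spacer on the breaker with over 3 N (z of spacer in the frame of mounting_plate between 0.002 and 0.0075 m and x of spacer in the frame of mounting_plate between -0.004 and 0.004 m and angle between spacer's own z axis and vertical below 0.06 rad and horizontal distance between spacer and breaker_single below 0.0245 m and horizontal distance between spacer and timer_relay below 0.0335 m and angle between the y axis of spacer and the y axis of mounting_plate, either way round below 0.05 rad and contact force between timer_relay and spacer above 4 N and contact force between spacer and breaker_single above 3 N and contact force between the fingers and timer_relay above 3 N); the arm keeps its last pose, push and grip.
It fails at once if the spacer was let go more than 15 mm above its seat over the row (z of spacer in the frame of mounting_plate above 0.02 m and horizontal distance between spacer and breaker_single below 0.04 m and contact force between the fingers and spacer below 0.05 N).
It fails at once if a bystander was moved by more than 3 cm (distance of any of screwdriver, terminal_strip, square_relay from where it was at the start of the episode above 0.03 m).
It also fails if it takes over 45 s, if anything falls off the work surface, if the arm or the gripper's body presses on something with over 40 N, if the wrist force passes 120 N, or if a joint passes its speed limit or range.

## Robot

A 6-joint arm with a two-finger parallel gripper is mounted at the origin on a cart in front of the work surface, level with it; the furniture and walls round the work are solid. World frame = base frame: x ahead of the robot, y to its left, z up, the work surface at z = 0. Lengths are in m, angles in rad, forces in N, time in s.
With the tool pointing down it reaches from about 0.3 to 0.775 m from the base axis. Payload 14.6 kg.
Tool frame: the origin (TCP) lies midway between the tips of the shut fingers; the grasp point (between the pads) lies 19 mm behind it (ctrl.hold_point_z is the distance from the TCP to the grasp point, in m); z points along the fingers, x is the direction in which the jaws open and shut, and the axes are right-handed (so a half turn about z gives the same grasp; the last joint's range is limited). The gripper opens to 94 mm and grips with 3 to 60 N. Pads are 16 mm wide; open, the fingers measure 119 mm over their backs; the gripper's body (75 mm by 177 mm) begins 78 mm behind the grasp point.
Start: joints at [1.152, 0.3, 1.521, -0, 1.321, -0.067], TCP at [0.19, 0.516, 0.205] pointing down, gripper open.
Joint ranges: [-3.03, 3.03], [-0.79, 2.21], [0.23, 2.52], [-1.04, 4.18], [0, 3.07], [-2.55, 2.55]. Speed limits (rad/s): [2.22, 2.22, 2.57, 3.14, 3.14, 3.14].

## Interface

Orientations are given as [roll, pitch, yaw] about the fixed x, y, z axes, in that order (R = Rz(yaw) Ry(pitch) Rx(roll)).
In Python, from station import ctrl, viewer, ticket, nets gives the robot as it stands.
- The arm moves only by the tool carry_out, never from a script. Its argument "commands" is one flat list of numbers, 7 for each row, row after row: the closure, from -1 (fully open) to 1 (shut), so that 0 is half open, then the shift along the world's x, y, z in cm, then the turn, a rotation vector about the world's x, y, z in rad. In form: [gripper, tx, ty, tz, ax, ay, az, gripper, tx, ty, tz, ax, ay, az, ...]. A call has 1 to 12 rows; each row is the pose to reach, as a shift and turn from the pose measured when the call began; what a row does not reach only later rows make up. A row lasts 1/12 s, in which the tool goes at most 41.7 mm and 7.16 degrees, less where a joint would pass 70% of its speed; a pose out of reach is approached as far as the arm can. A call with a gripper value outside its range is refused whole. The fingers move at their own pace and stop on an object; "force" is the grip in N (left out, the last holds). Time passes only in rows, so rows that repeat a pose let the fingers close. It gives the time, the measured TCP pose, the force and the opening at its end, in the units of the state.
- ctrl.get_obs(): the state, without advancing time (a new reading comes with each control period).
- viewer.camera(name): name is "scene" or "top" or "wrist"; returns (picture, depth): 400x640x3 uint8, blue, green, red; 400x640 float32, m along the optical axis (not along the pixel's ray), 0 where there is no reading.
- viewer.camera_info(name): a dict with "fx", "fy", "cx", "cy" (pixels), "R" (3x3) and "t" (3): a world point X has camera coordinates R X + t. Camera axes: x right, y down, z forward; pixel columns grow to the right and rows downward; lengths in m; the calibration is good to about 2 mm. A picture is of the moment at which its call begins: read the wrist's pose just before it. camera_info takes no time and is no camera call; for the wrist camera it gives the pose at the moment of the call.
- ticket.hand_in(): hands the job in, once; it reports no verdict.
Trained networks look in the newest picture that a camera, given by its name, has taken for a name from the list of things; names that differ only in an ending like _2 or _b are one class to them, and where a whole thing is asked for, a point or a joint stands for the part that bears it (a point fixed in the world has none). Each returns a list of dicts, best first, with "confidence" (0 to 1); they miss things now and then, are a little off and sometimes report something else, mostly with a low value. They report only what shows in the picture. A call takes as long as a camera call. They do not tell look-alikes from the thing itself.
- nets.silhouettes(camera, thing): "region" (400x640 bool, what is visible of it) and "extent" ([left, top, right, bottom] in pixels, round what is visible of it).
The state is a dict: "time_s": time; "qpos": joint angles; "joint_vel": joint speeds; "tau": joint torques, N m; "ee_pos": TCP position; "eef_rot": TCP orientation; "force": force on the tool from outside, world axes, zero at the start; "moment": the same for the moment, N m; "grip_width": finger opening in m.
Only numpy, scipy, OpenCV 4.12 (cv2) and the standard library are available. Lean on these libraries where they do the work, as an engineer would, in place of code of your own. Each camera call takes 0.05 s, during which the arm holds its last target. There are 200 camera calls.

## Working session

There is one attempt and no reset: what is moved stays moved. The work goes in short steps, Python scripts to look and compute and a tool call to move; the robot and the scene stay as the last step left them, time stands still between calls to the robot, and variables do not carry over. Pictures are saved under pics/ and viewed, about 8 in all and at most 12, crops included, and the job is handed in when it is done.

Besides the shell and the picture viewer there is one more tool, called in YAML: its name, and indented under it one key for each argument. carry_out: Moves the arm, as the interface text tells. Its arguments: {"type":"object","properties":{"commands":{"type":"array","items":{"type":"number"}},"force":{"type":"number"}},"required":["commands"]}

```bash
mkdir -p pics; ls
cat > h.py <<'E'
import numpy as np,cv2
from station import ctrl,viewer,ticket,nets
def cloud(cam,d):
    i=viewer.camera_info(cam);v,u=np.mgrid[0:400,0:640]
    P=np.stack([(u-i["cx"])/i["fx"]*d,(v-i["cy"])/i["fy"]*d,d],-1)
    return (P-np.array(i["t"]))@np.array(i["R"])
E
python3 - <<'E'
from h import *
o=ctrl.get_obs();print({k:np.round(v,3) for k,v in o.items()})
for c in("top","scene"):
    p,d=viewer.camera(c);cv2.imwrite(f"pics/{c}0.png",p);W=cloud(c,d);np.save(c+"W",W)
    for t in("spacer","timer_relay","breaker_single","breaker_pair","mounting_plate","square_relay","terminal_strip","screwdriver"):
        for r in nets.silhouettes(c,t):
            m=r["region"]&(d>0);print(c,t,round(r["confidence"],2),np.round(r["extent"]),np.round(np.median(W[m],0),3),p[m].mean(0).round())
E
```

```text
pics
{'time_s': np.float64(0.0), 'qpos': array([ 1.152,  0.3  ,  1.522,  0.   ,  1.321, -0.067]), 'joint_vel': array([ 0.   ,  0.001,  0.   , -0.001,  0.   ,  0.   ]), 'tau': array([-1.0000e-03, -5.3181e+01, -3.5273e+01,  7.1000e-02,  2.4000e-02,
       -0.0000e+00]), 'ee_pos': array([0.189, 0.516, 0.205]), 'eef_rot': array([-3.142e+00,  1.000e-03,  1.219e+00]), 'force': array([ 0.243, -0.568, -0.022]), 'moment': array([-0.006, -0.017, -0.04 ]), 'grip_width': np.float64(0.094)}
top spacer 0.77 [205. 210. 227. 246.] [0.482 0.314 0.05 ] [176. 183. 187.]
top spacer 0.51 [240. 221. 268. 243.] [0.472 0.199 0.073] [176.  76. 148.]
top timer_relay 0.56 [339. 209. 355. 244.] [ 0.489 -0.058  0.078] [222. 222. 224.]
top breaker_single 0.64 [364. 212. 372. 238.] [ 0.487 -0.119  0.055] [191. 193. 196.]
top mounting_plate 0.67 [292. 188. 394. 253.] [ 0.517 -0.061  0.008] [213. 210. 214.]
top square_relay 0.67 [420. 204. 432. 250.] [ 0.468 -0.293  0.019] [ 40. 184. 210.]
top screwdriver 0.64 [419. 195. 431. 250.] [ 0.472 -0.293  0.019] [ 51. 179. 206.]
scene spacer 0.62 [373. 244. 384. 278.] [0.48
[... 253 characters left out ...]
 [165. 168. 169.]
scene breaker_single 0.75 [309. 150. 336. 176.] [ 0.499 -0.118  0.051] [142. 147. 149.]
scene breaker_pair 0.8 [321. 181. 355. 217.] [0.507 0.014 0.053] [144. 149. 150.]
scene mounting_plate 0.95 [282. 146. 364. 240.] [ 0.542 -0.044  0.009] [169. 169. 172.]
scene mounting_plate 0.6 [309. 153. 337. 176.] [ 0.501 -0.118  0.05 ] [143. 148. 149.]
scene mounting_plate 0.41 [318. 293. 330. 313.] [0.651 0.26  0.033] [133. 158. 181.]
scene square_relay 0.47 [315. 296. 329. 313.] [0.651 0.26  0.033] [130. 155. 180.]
scene terminal_strip 0.64 [308. 328. 329. 341.] [0.69  0.326 0.02 ] [158. 170. 176.]
scene screwdriver 0.71 [298. 121. 317. 134.] [ 0.472 -0.294  0.016] [ 91. 151. 168.]
```

Run:
```python
from h import *
p=cv2.imread("pics/top0.png")[180:262,190:440];cv2.imwrite("pics/crop1.png",cv2.resize(p,None,fx=3.2,fy=3.2,interpolation=2))
W=np.load("topW.npy")
def rect(m,n):
    P=W[m][:,:2].astype(np.float32);r=cv2.minAreaRect(P*1000);print(n,len(P),np.round(r[0],1),np.round(r[1],1),round(r[2],1),np.round(np.percentile(W[m],[3,50,97],axis=0)*1000).tolist())
z=W[...,2];y=W[...,1];x=W[...,0]
rect((z>.066)&(y>.25)&(y<.36)&(z<.1),"spacer nose")
rect((z>.035)&(y>.25)&(y<.36)&(z<.06)&(x<.6),"spacer shoulders")
rect((z>.066)&(y>.15)&(y<.25)&(x<.6)&(z<.1),"purple nose")
m=(z>.074)&(abs(y+.05)<.13)&(x>.4)&(x<.56)&(z<.11);rect(m,"row")
for k in range(200,250,4): print(k,[(round(a*1000),round(b*1000)) for a,b in W[k,310:385:3,1:]] if k==224 else "",end="")
# wrist footage not needed yet
```

```text
spacer nose 466 [721.8 301.6] [519.6 108.5] 0.7 [[468.0, 253.0, 68.0], [762.0, 311.0, 79.0], [980.0, 351.0, 99.0]]
spacer shoulders 157 [486.7 320.4] [86.1 27.7] 23.3 [[447.0, 295.0, 37.0], [468.0, 313.0, 47.0], [526.0, 344.0, 57.0]]
purple nose 159 [476.1 205.6] [45.9 26.8] 62.8 [[459.0, 184.0, 72.0], [475.0, 205.0, 77.0], [492.0, 226.0, 82.0]]
row 535 [494.5 -50.6] [161.3  45.5] 87.4 [[471.0, -128.0, 78.0], [494.0, -52.0, 83.0], [516.0, 26.0, 92.0]]
200 204 208 212 216 220 224 [(43, 46), (35, 46), (26, 86), (18, 87), (8, 9), (-1, 14), (-7, 84), (-15, 95), (-28, 11), (-37, 11), (-42, 67), (-49, 86), (-58, 80), (-66, 85), (-75, 83), (-90, 12), (-99, 13), (-108, 12), (-114, 34), (-116, 84), (-124, 86), (-145, 9), (-153, 13), (-156, 45), (-171, 14)]228 232 236 240 244 248
```

View pics/crop1.png

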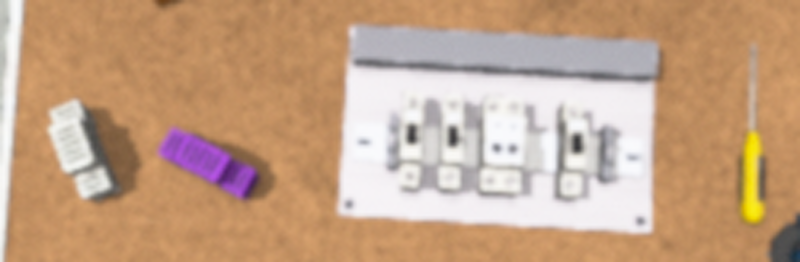

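View pics/scene0.png

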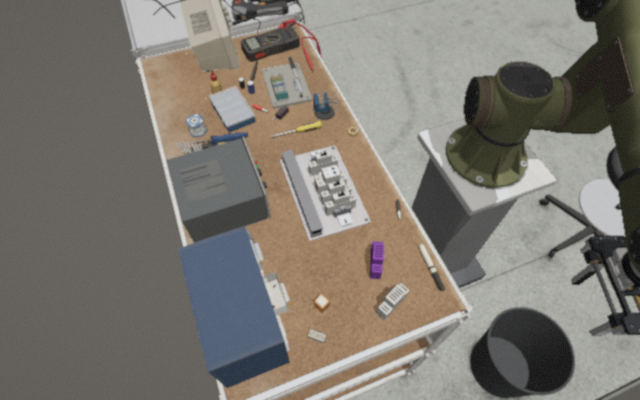

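The grey spacer is at (82,150) in the crop. The one look-alike is the purple one at (205,160). The plain grey one with vent slots fits the description, so I'm choosing that. The pair is on the left, and the wide gap at (542,150) lies between the relay (505,140) and the single breaker on the right (577,145). I'll move above the spacer for a close look.

carry_out:
  commands: [-1, 3, -2, 0, 0, 0, -0.081, -1, 6, -4, 0, 0, 0, -0.162, -1, 9, -6, 0, 0, 0, -0.243, -1, 12, -8, 0, 0, 0, -0.324, -1, 15, -10, 0, 0, 0, -0.405, -1, 18, -12, 0, 0, 0, -0.486, -1, 21, -14, 0, 0, 0, -0.567, -1, 24, -16, 0, 0, 0, -0.648, -1, 27, -18, 0, 0, 0, -0.729, -1, 29.8, -19.6, 0, 0, 0, -0.81, -1, 29.8, -19.6, 0, 0, 0, -0.81, -1, 29.8, -19.6, 0, 0, 0, -0.81]
  force: 20

```text
time_s: 1.9
ee_pos: [0.4884, 0.3194, 0.205]
eef_rot: [-3.142, 0.001, 0.407]
force: [1.0, 0.6, -0.3]
grip_width: 0.094
```

Run:
```python
from h import *
o=ctrl.get_obs();print(o["ee_pos"].round(4),o["eef_rot"].round(3))
p,d=viewer.camera("wrist");W=cloud("wrist",d);cv2.imwrite("pics/w1.png",p);np.save("w1W",W)
for r in nets.silhouettes("wrist","spacer"):
    m=r["region"]&(d>0);print(round(r["confidence"],2),np.round(r["extent"]),p[m].mean(0).round())
    for a,b,n in((.07,.09,"nose"),(.03,.065,"shoulder"),(.02,.09,"all")):
        k=m&(W[...,2]>a)&(W[...,2]<b)
        if k.sum()>30:
            q=cv2.minAreaRect((W[k][:,:2]*1000).astype(np.float32));print(n,k.sum(),np.round(q[0],1),np.round(q[1],1),round(q[2],1),np.median(W[k][:,2]).round(4))
```

```text
[0.4884 0.3194 0.205 ] [-3.142e+00  1.000e-03  4.070e-01]
0.66 [236. 238. 306. 300.] [88. 41. 77.]
nose 721 [477.3 205.9] [44.5 27.2] 62.9 0.0777
shoulder 1130 [477.1 206.8] [84.  26.8] 62.6 0.0477
all 2133 [477.3 205.9] [85.6 27.4] 63.1 0.0504
0.63 [278. 174. 360. 212.] [158. 169. 172.]
nose 1372 [487.3 320.2] [45.1 27.2] 23.3 0.0778
shoulder 1238 [487.5 320.5] [85.6 27.1] 24.2 0.0478
all 2727 [487.6 320.2] [85.5 27.3] 23.7 0.0704
```

View pics/w1.png

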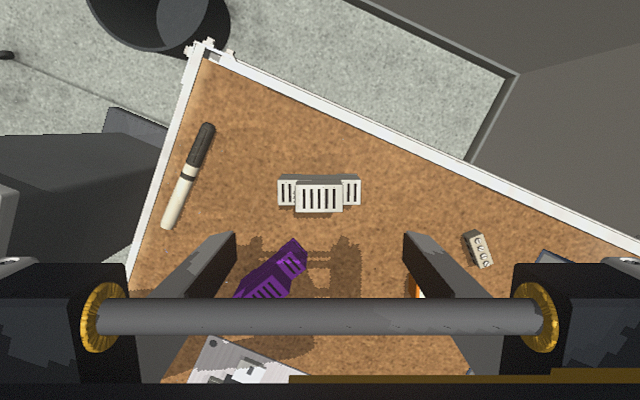

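The wrist view confirms the grey slotted spacer at (319,193). The purple one is at (272,270). Going down to grip it.

carry_out:
  commands: [-1, -0.1, 0.08, -4, 0, 0, 0.005, -1, -0.1, 0.08, -8, 0, 0, 0.005, -1, -0.1, 0.08, -11.5, 0, 0, 0.005, -1, -0.1, 0.08, -14, 0, 0, 0.005, -1, -0.1, 0.08, -15.4, 0, 0, 0.005, -1, -0.1, 0.08, -15.4, 0, 0, 0.005, 0.3, -0.1, 0.08, -15.4, 0, 0, 0.005, 1, -0.1, 0.08, -15.4, 0, 0, 0.005, 1, -0.1, 0.08, -15.4, 0, 0, 0.005, 1, -0.1, 0.08, -15.4, 0, 0, 0.005, 1, -0.1, 0.08, -15.4, 0, 0, 0.005, 1, -0.1, 0.08, -15.4, 0, 0, 0.005]
  force: 20

```text
time_s: 3.0
ee_pos: [0.4861, 0.3216, 0.0519]
eef_rot: [-3.141, -0.001, 0.415]
force: [0.0, -0.4, 0.7]
grip_width: 0.0579
```

carry_out:
  commands: [1, 0, 0, 0, 0, 0, 0, 1, 0, 0, 0, 0, 0, 0, 1, 0, 0, 0, 0, 0, 0, 1, 0, 0, 0, 0, 0, 0, 1, 0, 0, 0, 0, 0, 0, 1, 0, 0, 0, 0, 0, 0]

```text
time_s: 3.5
ee_pos: [0.4863, 0.3216, 0.0521]
eef_rot: [-3.141, -0.001, 0.415]
force: [-0.1, -0.7, 4.1]
grip_width: 0.0448
```

carry_out:
  commands: [1, 0, 0, 4, 0, 0, 0, 1, 0, 0, 8, 0, 0, 0, 1, 0, 0, 12, 0, 0, 0, 1, 0, -3, 14, 0, 0, -0.06, 1, 0, -6.5, 15, 0, 0, -0.12, 1, 0, -10, 15, 0, 0, -0.18, 1, 0, -13.5, 15, 0, 0, -0.24, 1, 0, -17, 15, 0, 0, -0.3, 1, 0, -20.5, 15, 0, 0, -0.36, 1, 0, -24, 15, 0, 0, -0.42, 1, 0, -27, 15, 0, 0, -0.46, 1, 0, -30, 15, 0, 0, -0.46]

```text
time_s: 4.5
ee_pos: [0.4858, 0.02, 0.2019]
eef_rot: [-3.141, -0.0, -0.048]
force: [1.1, 1.2, -0.9]
grip_width: 0.045
```

carry_out:
  commands: [1, 0, -3.5, 0, 0, 0, 0, 1, 0, -7, 0, 0, 0, 0, 1, 0, -10.5, 0, 0, 0, 0, 1, 0.2, -14, 0, 0, 0, 0, 1, 0.4, -17.5, 0, 0, 0, 0, 1, 0.6, -19.5, 0, 0, 0, 0, 1, 0.6, -20, 0, 0, 0, 0, 1, 0.6, -20, 0, 0, 0, 0, 1, 0.6, -20, 0, 0, 0, 0]

```text
time_s: 5.25
ee_pos: [0.4916, -0.1793, 0.2016]
eef_rot: [-3.141, 0.0, -0.048]
force: [-0.7, -0.2, 0.3]
grip_width: 0.0447
```

Run:
```python
from h import *
o=ctrl.get_obs();print(o["time_s"],o["ee_pos"].round(4),o["eef_rot"].round(3),o["grip_width"],o["force"])
p,d=viewer.camera("wrist");W=cloud("wrist",d);cv2.imwrite("pics/w2.png",p);np.save("w2W",W)
for t in("spacer","timer_relay","breaker_single","breaker_pair"):
  for r in nets.silhouettes("wrist",t):
    m=r["region"]&(d>0);print(t,round(r["confidence"],2),np.round(r["extent"]),np.median(W[m],0).round(3))
    for a,b,n in((.077,.087,"nose"),(.045,.057,"shoulder"),(.045,.087,"all"),(.1,.22,"high")):
        k=m&(W[...,2]>a)&(W[...,2]<b)
        if k.sum()>60:
            q=cv2.minAreaRect((W[k][:,:2]*1000).astype(np.float32));print("  ",n,k.sum(),np.round(q[0],1),np.round(q[1],1),round(q[2],1),np.median(W[k][:,2]).round(4))
```

```text
5.25 [ 0.4916 -0.1793  0.2016] [-3.141  0.    -0.048] 0.04470770104383348 [-0.72804422 -0.20280289  0.31219654]
spacer 0.65 [243. 208. 392. 294.] [ 0.493 -0.171  0.226]
   high 4006 [ 492.8 -174. ] [13.2 85.7] 86.7 0.1929
timer_relay 0.57 [272.  42. 367.  95.] [ 0.496 -0.064  0.082]
   nose 2511 [496.  -61.7] [36. 45.] 87.7 0.0831
   shoulder 1760 [496.1 -62. ] [36.2 86.1] 88.2 0.0528
   all 4373 [496.1 -61.8] [36.1 86.2] 87.8 0.0821
breaker_single 0.64 [274. 126. 364. 147.] [ 0.494 -0.124  0.082]
   nose 977 [ 493.3 -123.9] [17.3 44.7] 87.4 0.0829
   shoulder 700 [ 493.5 -124.1] [17.1 85.5] 87.3 0.053
   all 1677 [ 493.5 -124. ] [17.3 85.5] 87.4 0.082
breaker_single 0.57 [276. 285. 323. 297.] [ 0.467 -0.304  0.02 ]
breaker_pair 0.85 [271.   3. 364.  37.] [ 0.498 -0.024  0.053]
   nose 898 [498.2 -20. ] [11.5 44.6] 87.1 0.0827
   shoulder 1191 [498.  -16.7] [18.4 85.5] 87.1 0.0527
   all 2468 [498.  -16.7] [18.4 85.5] 87.1 0.0598
```

View pics/w2.png

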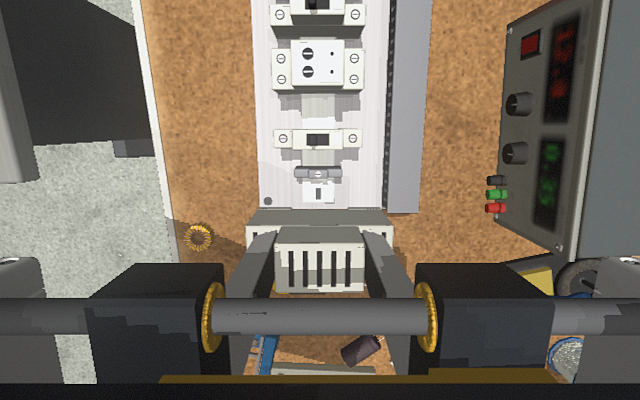

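carry_out:
  commands: [1, 0.1, 2.5, 0, 0, 0, 0.006, 1, 0.2, 5, 0, 0, 0, 0.006, 1, 0.2, 7, 0, 0, 0, 0.006, 1, 0.2, 8.3, -1, 0, 0, 0.006, 1, 0.2, 8.3, -3, 0, 0, 0.006, 1, 0.2, 8.3, -4.5, 0, 0, 0.006, 1, 0.2, 8.3, -5, 0, 0, 0.006, 1, 0.2, 8.3, -5, 0, 0, 0.006, 1, 0.2, 8.3, -5, 0, 0, 0.006]

```text
time_s: 6.25
ee_pos: [0.4941, -0.0962, 0.1523]
eef_rot: [-3.141, -0.001, -0.04]
force: [-0.0, -1.1, 0.5]
grip_width: 0.0448
```

Run:
```python
from h import *
o=ctrl.get_obs();print(o["time_s"],o["ee_pos"].round(4),o["eef_rot"].round(3),o["grip_width"],o["force"])
p,d=viewer.camera("wrist");W=cloud("wrist",d);cv2.imwrite("pics/w3.png",p)
for t in("spacer","timer_relay"):
  for r in nets.silhouettes("wrist",t):
    m=r["region"]&(d>0);print(t,round(r["confidence"],2),np.round(r["extent"]),np.median(W[m],0).round(3))
    for a,b,n in((.077,.087,"nose"),(.045,.057,"shoulder"),(.045,.087,"all"),(.14,.16,"shoulderheld"),(.17,.2,"noseheld"),(.1,.2,"high")):
        k=m&(W[...,2]>a)&(W[...,2]<b)
        if k.sum()>60:
            q=cv2.minAreaRect((W[k][:,:2]*1000).astype(np.float32));print("  ",n,k.sum(),np.round(q[0],1),np.round(q[1],1),round(q[2],1),np.median(W[k],0).round(4),np.percentile(W[k][:,1],[1,99]).round(4))
```

```text
6.25 [ 0.4941 -0.0962  0.1523] [-3.141e+00 -1.000e-03 -4.000e-02] 0.04479636148945925 [-0.02867215 -1.06393674  0.4789482 ]
spacer 0.84 [243. 208. 391. 296.] [ 0.495 -0.088  0.177]
   shoulderheld 1747 [494.9 -91.8] [14.1 86. ] 88.6 [ 0.4956 -0.0863  0.1482] [-0.0973 -0.0841]
   noseheld 4934 [488.8 -98.8] [27.7 56.9] 88.0 [ 0.4948 -0.0971  0.1783] [-0.1119 -0.085 ]
   high 8948 [494.7 -98.9] [27.8 85.9] 87.5 [ 0.495 -0.088  0.177] [-0.1116 -0.0841]
timer_relay 0.87 [271. 143. 373. 191.] [ 0.497 -0.06   0.083]
   nose 2866 [496.4 -61.6] [35.4 45.1] 87.7 [ 0.4964 -0.061   0.0834] [-0.0791 -0.0438]
   shoulder 1873 [496.4 -61.6] [35.9 86. ] 87.0 [ 0.5133 -0.06    0.0532] [-0.0806 -0.0429]
   all 4794 [496.4 -61.6] [35.9 86. ] 87.0 [ 0.4967 -0.0605  0.0826] [-0.0796 -0.0432]
```

View pics/w3.png

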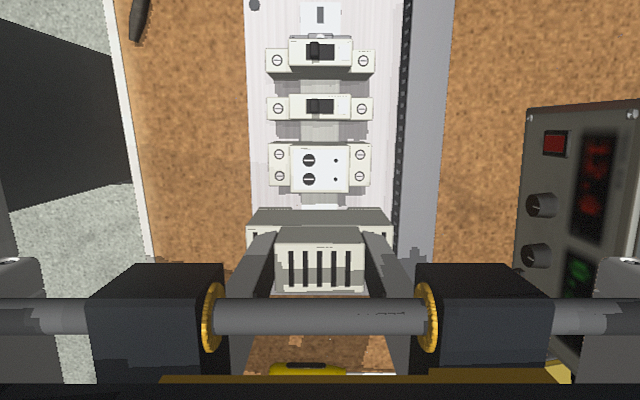

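carry_out:
  commands: [1, 0, 0.12, 0, 0, 0, -0.003, 1, 0, 0.12, -1, 0, 0, -0.003, 1, 0, 0.12, -2, 0, 0, -0.003, 1, 0, 0.12, -3.2, 0, 0, -0.003, 1, 0, 0.12, -4.5, 0, 0, -0.003, 1, 0, 0.12, -5.8, 0, 0, -0.003, 1, 0, 0.12, -7, 0, 0, -0.003, 1, 0, 0.12, -7.8, 0, 0, -0.003, 1, 0, 0.12, -8.2, 0, 0, -0.003, 1, 0, 0.12, -8.4, 0, 0, -0.003, 1, 0, 0.12, -8.4, 0, 0, -0.003]

```text
time_s: 7.32
ee_pos: [0.4942, -0.0951, 0.0686]
eef_rot: [-3.142, -0.002, -0.044]
force: [-0.9, 0.3, -0.9]
grip_width: 0.0447
```

Free so far, with the underside about 5 mm above the rail top. Lowering the rest slowly.

carry_out:
  commands: [1, 0, 0, -0.2, 0, 0, 0, 1, 0, 0, -0.4, 0, 0, 0, 1, 0, 0, -0.6, 0, 0, 0, 1, 0, 0, -0.8, 0, 0, 0, 1, 0, 0, -1.0, 0, 0, 0, 1, 0, 0, -1.15, 0, 0, 0, 1, 0, 0, -1.25, 0, 0, 0, 1, 0, 0, -1.25, 0, 0, 0, 1, 0, 0, -1.25, 0, 0, 0]

```text
time_s: 8.07
ee_pos: [0.4943, -0.0951, 0.057]
eef_rot: [3.141, -0.002, -0.044]
force: [-5.7, 0.5, 12.6]
grip_width: 0.0449
```

Run:
```python
from h import *
o=ctrl.get_obs();print(o["time_s"],o["ee_pos"].round(4),o["force"])
p,d=viewer.camera("wrist");W=cloud("wrist",d);cv2.imwrite("pics/w4.png",p[120:320,200:440])
for t in("spacer","timer_relay"):
  for r in nets.silhouettes("wrist",t)[:1]:
    m=r["region"]&(d>0);print(t,round(r["confidence"],2),np.round(r["extent"]))
    for a,b,n in((.074,.09,"nose"),(.04,.06,"shoulder"),(.04,.09,"all")):
        k=m&(W[...,2]>a)&(W[...,2]<b)
        if k.sum()>60:
            q=cv2.minAreaRect((W[k][:,:2]*1000).astype(np.float32));print("  ",n,k.sum(),np.round(q[0],1),np.round(q[1],1),round(q[2],1),np.median(W[k],0).round(4))
p,d=viewer.camera("top");W=cloud("top",d)
for t in("spacer","timer_relay","breaker_single"):
  for r in nets.silhouettes("top",t)[:2]:
    m=r["region"]&(d>0);print(t,round(r["confidence"],2),np.round(r["extent"]),np.median(W[m],0).round(4))
```

```text
8.0667 [ 0.4943 -0.0951  0.057 ] [-5.6711038   0.52505181 12.62741275]
spacer 0.72 [243. 217. 391. 296.]
   nose 4956 [490.8 -96.7] [55.6 35.7] 7.5 [ 0.4947 -0.0958  0.0826]
   shoulder 894 [ 494.4 -104.1] [40.1 86.3] 87.4 [ 0.522  -0.0865  0.0522]
   all 6263 [495.5 -99.1] [86.4 41.6] 5.9 [ 0.4949 -0.0925  0.0824]
timer_relay 0.79 [245. 150. 398. 234.]
   nose 7166 [496.2 -61.5] [36.  45.2] 87.4 [ 0.4962 -0.0603  0.083 ]
   shoulder 4016 [496.1 -61.5] [35.8 86.3] 87.4 [ 0.498  -0.0589  0.0527]
   all 11398 [496.  -64.3] [41.5 86.3] 87.4 [ 0.4963 -0.0596  0.0824]
spacer 0.59 [293. 189. 396. 251.] [0.5339 0.0223 0.0074]
spacer 0.52 [242. 222. 269. 242.] [0.4715 0.1983 0.073 ]
timer_relay 0.49 [337. 209. 341. 230.] [ 0.5068 -0.0431  0.0613]
breaker_single 0.4 [313. 209. 337. 242.] [ 0.4922 -0.0058  0.0791]
```

The spacer is seated: its nose top is at 82.6 mm and the relay's at 83.0 mm. Now I'll open, move along to the relay at the same height and grip it.

carry_out:
  commands: [-1, 0, 0, 0, 0, 0, 0, -1, 0, 0, 0.1, 0, 0, 0, -1, 0, 0, 0.1, 0, 0, 0, -1, 0, 0, 0.1, 0, 0, 0, -1, 0, 0, 0.1, 0, 0, 0, -1, 0, 0, 0.1, 0, 0, 0, -1, 0, 0, 0.2, 0, 0, 0, -1, 0, 0, 0.2, 0, 0, 0, -1, 0, 0, 0.2, 0, 0, 0, -1, 0, 0, 0.2, 0, 0, 0, -1, 0, 0, 0.2, 0, 0, 0, -1, 0, 0, 0.2, 0, 0, 0]

```text
time_s: 9.42
ee_pos: [0.4943, -0.0951, 0.059]
eef_rot: [3.141, -0.002, -0.044]
force: [0.1, 0.1, 0.0]
grip_width: 0.0939
```

carry_out:
  commands: [-1, 0.03, 0.8, 0, 0, 0, 0, -1, 0.06, 1.6, 0, 0, 0, 0, -1, 0.09, 2.4, 0, 0, 0, 0, -1, 0.12, 3.0, 0, 0, 0, 0, -1, 0.12, 3.35, 0, 0, 0, 0, -1, 0.12, 3.35, 0, 0, 0, 0, -1, 0.12, 3.35, 0, 0, 0, 0]

```text
time_s: 10.0
ee_pos: [0.4955, -0.0614, 0.059]
eef_rot: [3.141, -0.002, -0.043]
force: [-0.6, -0.1, -0.9]
grip_width: 0.094
```

Run:
```python
from h import *
o=ctrl.get_obs();print(o["time_s"],o["ee_pos"].round(4),o["eef_rot"].round(3),o["grip_width"],o["force"])
p,d=viewer.camera("scene");W=cloud("scene",d);cv2.imwrite("pics/s5.png",cv2.resize(p[130:250,270:400],None,fx=5,fy=5))
p,d=viewer.camera("wrist");W=cloud("wrist",d);cv2.imwrite("pics/w5.png",p)
for t in("spacer","timer_relay","breaker_single"):
  for r in nets.silhouettes("wrist",t)[:2]:
    m=r["region"]&(d>0);print(t,round(r["confidence"],2),np.round(r["extent"]),np.median(W[m],0).round(4))
```

```text
10.0 [ 0.4955 -0.0614  0.059 ] [ 3.141e+00 -2.000e-03 -4.300e-02] 0.09396750191600586 [-0.55724157 -0.13544774 -0.86310802]
spacer 0.96 [247. 270. 389. 349.] [ 0.4948 -0.0938  0.0723]
timer_relay 0.8 [248. 197. 395. 294.] [ 0.4963 -0.0542  0.0767]
breaker_single 0.81 [250. 333. 389. 383.] [ 0.4928 -0.121   0.0821]
```

View pics/w5.png

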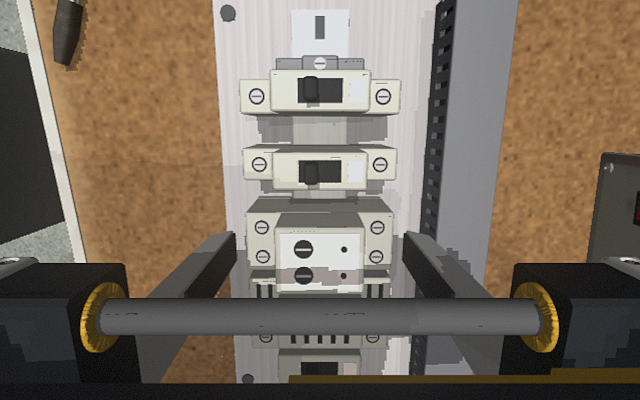

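The fingers straddle the relay nose (320,260), and the spacer is beyond it at (318,310). Gripping the relay.

carry_out:
  commands: [1, 0, 0, 0, 0, 0, 0, 1, 0, 0, 0, 0, 0, 0, 1, 0, 0, 0, 0, 0, 0, 1, 0, 0, 0, 0, 0, 0, 1, 0, 0, 0, 0, 0, 0, 1, 0, 0, 0, 0, 0, 0, 1, 0, 0, 0, 0, 0, 0, 1, 0, 0, 0, 0, 0, 0, 1, 0, 0, 0, 0, 0, 0, 1, 0, 0, 0, 0, 0, 0, 1, 0, 0, 0, 0, 0, 0, 1, 0, 0, 0, 0, 0, 0]
  force: 40

```text
time_s: 11.25
ee_pos: [0.4956, -0.0619, 0.059]
eef_rot: [3.141, -0.002, -0.044]
force: [2.4, 0.1, -1.0]
grip_width: 0.0448
```

carry_out:
  commands: [1, -0.005, -0.12, 0, 0, 0, 0, 1, -0.01, -0.24, 0, 0, 0, 0, 1, -0.015, -0.36, 0, 0, 0, 0, 1, -0.02, -0.48, 0, 0, 0, 0, 1, -0.026, -0.6, 0, 0, 0, 0, 1, -0.03, -0.7, 0, 0, 0, 0, 1, -0.03, -0.7, 0, 0, 0, 0]

```text
time_s: 11.83
ee_pos: [0.4953, -0.069, 0.059]
eef_rot: [3.141, -0.002, -0.044]
force: [1.1, 0.6, 0.1]
grip_width: 0.0449
```

carry_out:
  commands: [1, -0.002, -0.05, 0, 0, 0, 0, 1, -0.004, -0.1, 0, 0, 0, 0, 1, -0.006, -0.14, 0, 0, 0, 0, 1, -0.006, -0.14, 0, 0, 0, 0]

```text
time_s: 12.17
ee_pos: [0.4952, -0.0705, 0.059]
eef_rot: [3.141, -0.002, -0.044]
force: [1.3, 2.4, -0.2]
grip_width: 0.0446
```

carry_out:
  commands: [1, -0.002, -0.04, 0, 0, 0, 0, 1, -0.003, -0.07, 0, 0, 0, 0, 1, -0.003, -0.07, 0, 0, 0, 0]

```text
time_s: 12.42
ee_pos: [0.4952, -0.0706, 0.059]
eef_rot: [-3.141, -0.002, -0.044]
force: [2.8, 8.7, -0.5]
grip_width: 0.0448
```

Contact is made and the relay has stalled. I'll press to about 13 N at the wrist, since some goes into rail friction.

carry_out:
  commands: [1, -0.004, -0.09, 0, 0, 0, 0, 1, -0.005, -0.11, 0, 0, 0, 0, 1, -0.005, -0.11, 0, 0, 0, 0, 1, -0.005, -0.11, 0, 0, 0, 0, 1, -0.005, -0.11, 0, 0, 0, 0]

```text
time_s: 12.83
ee_pos: [0.4952, -0.0706, 0.059]
eef_rot: [-3.139, -0.002, -0.044]
force: [2.5, 12.7, 0.8]
grip_width: 0.0449
```

Run:
```python
from h import *
for i in range(3):
    p,d=viewer.camera("wrist");o=ctrl.get_obs();print(o["time_s"],o["ee_pos"].round(4),o["force"].round(1),o["grip_width"])
W=cloud("wrist",d);cv2.imwrite("pics/w6.png",p)
for t in("spacer","timer_relay","breaker_single"):
  for r in nets.silhouettes("wrist",t)[:1]:
    m=r["region"]&(d>0);print(t,round(r["confidence"],2),np.round(r["extent"]))
    for a,b,n in((.078,.087,"nose"),(.045,.058,"shoulder")):
        k=m&(W[...,2]>a)&(W[...,2]<b)
        if k.sum()>60:
            q=cv2.minAreaRect((W[k][:,:2]*1000).astype(np.float32));print("  ",n,k.sum(),np.round(q[0],1),np.round(q[1],1),round(q[2],1),np.median(W[k],0).round(4))
```

```text
12.8833 [ 0.4952 -0.0706  0.059 ] [ 1.6 13.1  1.4] 0.04476235197541947
12.9333 [ 0.4952 -0.0706  0.059 ] [ 1.8 13.   1. ] 0.04479497409121103
12.9833 [ 0.4952 -0.0706  0.059 ] [ 1.1 12.3  0.3] 0.04476170835423719
spacer 0.69 [270. 289. 364. 342.]
   nose 558 [ 494.4 -101.5] [27.2 44.7] 86.5 [ 0.4963 -0.1111  0.0825]
   shoulder 61 [ 494.3 -103.5] [ 5.5 57.8] 87.5 [ 0.468  -0.1034  0.0529]
timer_relay 0.6 [246. 196. 396. 292.]
   nose 6184 [495.9 -70.1] [36.8 45.1] 87.7 [ 0.4958 -0.0685  0.083 ]
   shoulder 2090 [496.2 -62.5] [21.1 86.3] 87.4 [ 0.4969 -0.0561  0.0526]
breaker_single 0.89 [279. 337. 363. 375.]
   nose 2284 [ 493.5 -123.7] [19.8 44.9] 86.6 [ 0.4949 -0.1224  0.0828]
```

View pics/w6.png

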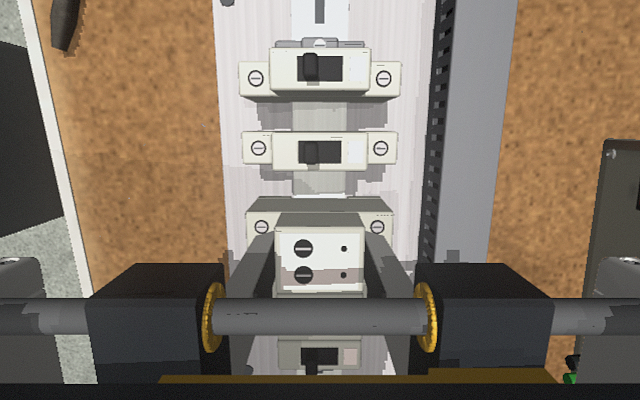

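The row is flush. Centre distances are about 31.4 mm relay to spacer (31.5 mm nominal) and 22.2 mm spacer to breaker (22.5 mm nominal), and the push is steady at about 13 N.

```bash
python3 -c "
from station import ticket
print(ticket.hand_in())"
```

```text
the job is handed in; nothing more can be done
None
```

I put the grey spacer on the rail in the wide gap between the timer relay and the single breaker, lowering it in the gripper until it was seated. I then gripped the relay at 40 N, slid it about 9 mm against the spacer, and handed the job in at about 13 s while still holding and pressing it.

Last checks:
- **Seating:** the spacer's nose top was at 82.5 mm, against 82–83 mm for the seated modules. It was aligned with the rail to within about 1°.
- **Gaps:** centre distances were about 31.4 mm relay to spacer (31.5 mm nominal) and 22.2 mm spacer to breaker (22.5 mm nominal), so no gap shows.
- **Push:** the wrist force was steady at 12–13 N towards the breaker. After roughly 2.5 N of rail friction, about 10 N should reach the spacer. I did not measure the contact forces on the spacer or breaker directly.

In the one top-camera check after seating, the networks mislabelled parts of the row. I ignored those and relied on the wrist camera. I kept clear of the screwdriver, terminal strip, square relay and purple look-alike, but did not re-measure them at the end.

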